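# Lay two tubes over in the slanting stand

## Task

Two 50 ml screw-cap tubes stand upright in the slanting stand, where they must set at a slant. With the fingertips, push each tube over, away from the stand's heel wall, so that it lies at a slant on the rest bar in its own bay with its foot still in the bay. Only push: do not pinch or lift a tube, leave the small vial standing in its bay, and leave the two capped bottles by the stand alone.

Things in the scene. Friction and masses are not known exactly. Their poses are not given: they have to be found in the camera images.
- stand: Fixed slanting stand, 150 x 162 mm, aluminium base plate 6 mm thick; origin at the centre of its underside; x from the heel wall to the rest bar (away from the robot, turned up to 0.35 rad), y across, z up. Three bays at y = -48, 0, 48 mm; in each stands one thing, foot on the plate (z = 6 mm) at about x = -43 mm: the two tubes and the vial, in any order.
- stand_heel (a point): Middle of the top of the grey heel wall: in the stand's frame x = -68, y = 0, z = 41 mm. The wall is 8 mm thick and as wide as the stand. Beside the bays stand four grey fins, 12 mm thick, from the heel wall forward to x = 32 mm, top at z = 58 mm.
- stand_bar (a point): Top of the steel rest bar in the middle bay: x = 25, y = 0, z = 46 mm in the stand's frame. The bar is 10 mm thick and runs along y through the fins; each bay is a straight channel 36 mm wide between two fins, closed by the heel wall and open above the bar.
- tube_a: Closed 50 ml tube, about 0.07 kg, 111 mm high, body 30 mm in diameter, flat foot; screw cap 35 mm in diameter, top 13 mm. Loose in its bay. Origin at the centre of its underside, z axis to the cap. Pushed at the cap along the stand's x it tips over its foot's front edge, falls by itself past about 0.3 rad and comes to lie on the bar, about 0.95 rad from upright.
- tube_a_top (a point): Centre of the top of tube_a's cap, 111 mm along its z axis from its origin.
- tube_b: Second tube, same shape, size and behaviour as tube_a, in another bay; origin at the centre of its underside, z axis to the cap.
- tube_b_top (a point): Centre of the top of tube_b's cap, 111 mm along its z axis from its origin.
- vial: Small clear vial, 28 mm in diameter, 54 mm high, standing in the remaining bay; must stay standing there. Origin at the centre of its underside.
- bottle_far: Small capped bottle, 46 mm in diameter, 97 mm high, standing on the bench beyond the rest bar, about 140 mm in front of the stand's origin along its x axis; leave alone. Origin at the centre of its underside.
- bottle_side: Small capped bottle, 46 mm in diameter, 97 mm high, standing on the bench to the right of the stand (its -y side), about 150 mm from the stand's origin; leave alone. Origin at the centre of its underside.
Not all that is in view belongs to the job. What is shaped like the tube_a but green or pink is not meant.

How it is judged:
By the outcome, as a careful person would: the job done as asked, in the order asked, and still so for the second after the job is handed in, with the robot touching nothing.
It also fails if it takes over 38 s, if anything falls off the work surface, if the arm or the gripper's body presses on something with over 40 N, if the wrist force passes 120 N, or if a joint passes its speed limit or range.

## Robot

A 7-joint arm with a two-finger parallel gripper is mounted at the origin on a cart in front of the work surface, level with it; the furniture and walls round the work are solid. World frame = base frame: x ahead of the robot, y to its left, z up, the work surface at z = 0. Lengths are in mm, angles in rad, forces in N, time in s.
With the tool pointing down it reaches from about 400 to 875 mm from the base axis. Payload 19.3 kg.
Tool frame: the origin (TCP) lies at the very end of the fingers, on their centre line; the grasp point (between the pads) lies 19 mm behind it (grip_point_offset is the z of the grasp point in the tool frame, in mm); z points along the fingers, y is the line along which they close (so a half turn about z gives the same grasp; the last joint's range is limited). The gripper opens to 85 mm and grips with 20 to 120 N. Pads are 22 mm wide; open, the fingers measure 114 mm over their backs; the gripper's body (76 mm by 85 mm) begins 54 mm behind the grasp point. The pads swing forward as they close: fully open they stand 13 mm farther back than shut.
Start: joints at [-1.219, 0.521, -0.036, 1.599, 0.021, 1.021, -0.113], TCP at [255.894, 570.204, 231.291] pointing down, gripper open.
Joint ranges: [-2.91, 2.91], [-0.3, 2.13], [-1.5, 1.42], [0.17, 2.43], [-1.26, 4.41], [0.16, 1.93], [-2.52, 2.52]. Speed limits (rad/s): [1.89, 1.89, 2.39, 2.39, 3.01, 3.01, 3.01].

## Interface

Orientations are given as a 3x3 rotation matrix whose columns are the frame's x, y, z axes.
In Python, from workcell import movep, movel, goto_joints, open_gripper, clamp, wait, inverse_kinematics, read_state, camera, PlanningError, finish_job, grip_point_offset gives the robot as it stands. Calls block until the motion is done:
- movep(position, orientation): joint-space move of the TCP to a pose.
- movel(position, frame=None, max_speed=150, guard=None): straight line of the TCP; frame=None keeps the orientation; max_speed is the mean speed in mm/s. With guard (N) it stops when the force on the tool has changed by that much, and returns True; else False.
- goto_joints(angles): joint-space move.
- open_gripper() and clamp(): open the fingers fully, or close them until they stop; the grip force is fixed at half the most.
- wait(seconds).
- inverse_kinematics(position, orientation): joint angles nearest the present ones, or None.
- read_state(): the state.
- camera(name): name is "scene" or "top"; returns a dict with "image" (400x640x3 uint8, blue, green, red), "range_z" (400x640 float32, mm along the optical axis (not along the pixel's ray), 0 where there is no reading), "fx", "fy", "cx", "cy" (pixels), "cam_to_world" (4x4, takes a point from camera to world coordinates). Camera axes: x right, y up, looking along -z (the intrinsics and any distortion apply to the point x, -y, -z); pixel columns grow to the right and rows downward; lengths in mm; the calibration is good to about 2 mm. A picture is of the moment at which its call begins.
A pose or a line that the arm cannot do raises PlanningError and nothing moves.
- finish_job(): hands the job in; it is judged then, once.
The state is a dict: "time": time; "qpos": joint angles; "qvel": joint speeds; "joint_efforts": joint torques, N m; "eef_pos": TCP position; "tool_rot": TCP orientation; "ft_force": force on the tool from outside, world axes, zero at the start; "torque": the same for the moment, N m; "finger_gap": finger opening in mm; "gripper_force": force on a finger pad.
Only numpy, scipy, OpenCV 4.12 (cv2) and the standard library are available. Lean on these libraries where they do the work, as an engineer would, in place of code of your own. Each camera call takes 0.05 s, during which the arm holds its last target. There are 200 camera calls.

## Working session

There is one attempt and no reset: what is moved stays moved. The work goes in short steps, each a Python script; the robot and the scene stay as the last script left them, time stands still between calls to the robot, and variables do not carry over. Pictures are saved under pics/ and viewed, at most 10 in all, crops included, and the job is handed in when it is done.

```bash
mkdir -p pics; ls; python3 - <<'E'
from workcell import *
import cv2, numpy as np, pickle
d={}
for n in ("top","scene"):
    c=camera(n); d[n]=c; cv2.imwrite(f"pics/{n}0.png",c["image"])
    print(n,c["fx"],c["fy"],c["cx"],c["cy"],np.round(c["cam_to_world"],3).tolist(),[k for k in c])
pickle.dump(d,open("v0.pkl","wb"))
s=read_state();print(s["time"],s["tool_rot"],s["finger_gap"])
E
```

```text
pics
top 491.0278698816079 491.0278698816079 326.22688794116243 201.6035408711151 [[-0.06, 0.978, -0.202, 275.71], [-0.998, -0.06, 0.007, -113.087], [-0.005, 0.202, 0.979, 1173.189], [0.0, 0.0, 0.0, 1.0]] ['image', 'range_z', 'fx', 'fy', 'cx', 'cy', 'cam_to_world']
scene 404.1275966431867 404.1275966431867 315.0000518772228 196.44148251341898 [[0.592, 0.393, -0.704, -214.832], [-0.806, 0.278, -0.523, -628.815], [-0.01, 0.877, 0.481, 584.944], [0.0, 0.0, 0.0, 1.0]] ['image', 'range_z', 'fx', 'fy', 'cx', 'cy', 'cam_to_world']
0.1 [[-9.12330411e-01  4.09454655e-01 -3.26541024e-04]
 [ 4.09454777e-01  9.12329946e-01 -9.24531616e-04]
 [-8.06406187e-05 -9.77182092e-04 -9.99999519e-01]] 85.45709489335162
```

View pics/top0.png

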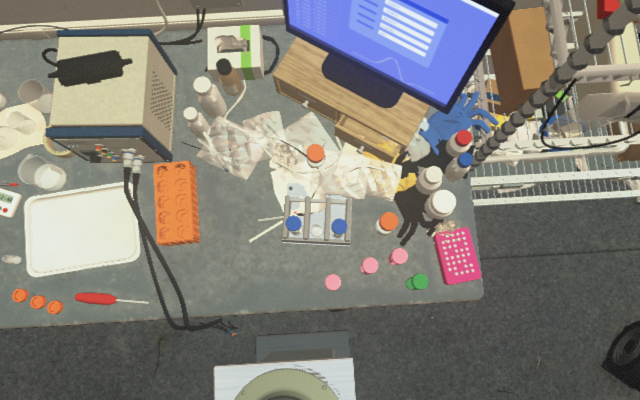

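View pics/scene0.png

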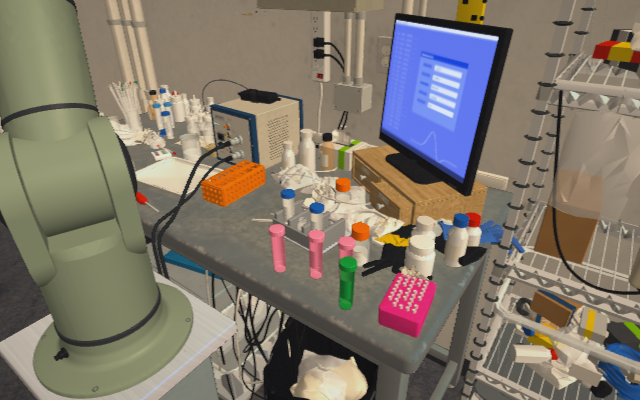

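```bash
cat > h.py <<'E'
import numpy as np, cv2
def proj(c,P):
    M=np.linalg.inv(c["cam_to_world"]); p=M[:3,:3]@np.asarray(P,float)+M[:3,3]
    return np.array([c["cx"]+c["fx"]*p[0]/-p[2], c["cy"]-c["fy"]*p[1]/-p[2]])
def ray(c,u,v):
    M=c["cam_to_world"]; d=M[:3,:3]@np.array([(u-c["cx"])/c["fx"],-(v-c["cy"])/c["fy"],-1.0])
    return M[:3,3],d
def on_plane(c,u,v,z):
    o,d=ray(c,u,v); return o+d*(z-o[2])/d[2]
def depth_pt(c,u,v):
    o,d=ray(c,u,v); return o+d*c["range_z"][int(v),int(u)]
def blobs(c,lo,hi,roi,mina=15):
    x0,y0,x1,y1=roi; h=cv2.cvtColor(c["image"],cv2.COLOR_BGR2HSV)
    m=cv2.inRange(h,lo,hi); k=np.zeros_like(m); k[y0:y1,x0:x1]=m[y0:y1,x0:x1]
    n,l,s,ce=cv2.connectedComponentsWithStats(k)
    return [(ce[i],s[i],np.argwhere(l==i)[:,::-1]) for i in range(1,n) if s[i,4]>=mina]
E
python3 - <<'E'
from h import *; import pickle
d=pickle.load(open("v0.pkl","rb"))
t,s=d["top"],d["scene"]
cv2.imwrite("pics/crop.png",np.hstack([cv2.resize(t["image"][180:250,270:360],None,fx=4.4,fy=4.4,interpolation=2),cv2.resize(s["image"][180:250,265:355],None,fx=4.4,fy=4.4,interpolation=2)]))
for nm,lo,hi in (("blue",(100,120,50),(125,255,255)),("orange",(3,150,120),(15,255,255)),("pink",(160,80,120),(179,255,255)),("green",(55,120,50),(85,255,255))):
  for cn,c,roi in (("top",t,(270,130,450,300)),("scene",s,(260,170,380,310))):
    for ce,st,px in blobs(c,lo,hi,roi):
        z=np.array([depth_pt(c,u,v) for u,v in px]); ok=z[:,2]>60
        print(nm,cn,ce.round(1),st,"plane",(117 if nm=="blue" else 97 if nm=="orange" else 111),on_plane(c,*ce,117 if nm=="blue" else 97 if nm=="orange" else 111).round(1),"depthmed",np.median(z,0).round(1),"max z",np.percentile(z[:,2],90).round(1))
E
```

```text
blue top [431.7 137.8] [420 130  22  25 213] plane 117 [ 625.3 -366.8  117. ] depthmed [ 656.4 -388.9   30.1] max z 35.4
blue top [445.3 133.8] [439 130  11  10  67] plane 117 [ 632.8 -398.4  117. ] depthmed [ 666.5 -424.5   21. ] max z 23.5
blue top [293. 223.] [286 216  15  15 162] plane 117 [450.2 -45.6 117. ] depthmed [450.1 -45.6 117.2] max z 119.7
blue top [338.9 226.2] [332 219  15  15 160] plane 117 [ 437.1 -144.8  117. ] depthmed [ 436.9 -144.8  117.4] max z 119.9
blue scene [287.4 193.4] [281 189  14  10 114] plane 117 [443.  -55.7 117. ] depthmed [447.  -52.2 115. ] max z 116.8
blue scene [316.5 207.5] [310 202  14  12 131] plane 117 [ 429.  -154.1  117. ] depthmed [ 432.5 -151.3  115.3] max z 116.6
orange top [315.2 152.6] [307 145  17  16 210] plane 97 [ 613.  -102.5   97. ] depthmed [ 612.8 -102.5   97. ] max z 99.6
orange top [388.5 220.9] [380 212  18  18 250] plane 97 [ 445.3 -256.1   97. ] depthmed [ 445.1 -256.2   96.9] max z 99.5
orange scene [261.9 176.9] [260 170   5  16  74] plane 97 [504.6  87.9  97. ] depthmed [610.  192.6  26.3] max z 43.7
orange scene [342.
[... 633 characters left out ...]
17] plane 111 [ 320.1 -119.9  111. ] depthmed [ 321.4 -118.9  111.2] max z 113.1
pink scene [277.8 246.6] [269 224  17  49 619] plane 111 [ 268.4 -175.8  111. ] depthmed [ 311.4 -136.4   68.6] max z 109.8
pink scene [315.7 252.5] [308 230  17  49 630] plane 111 [ 296.4 -248.6  111. ] depthmed [ 340.4 -216.    69.5] max z 110.0
pink scene [345.9 246. ] [338 236  17  22 292] plane 111 [ 348.5 -285.1  111. ] depthmed [ 358.5 -278.6  105.9] max z 110.8
green top [419.9 281.2] [413 274  15  15 151] plane 111 [ 309.1 -310.   111. ] depthmed [ 309.1 -309.8  111.2] max z 113.5
green scene [346.7 281.4] [339 257  18  53 720] plane 111 [ 260.  -343.1  111. ] depthmed [ 299.  -319.2   72.7] max z 110.3
```

View pics/crop.png

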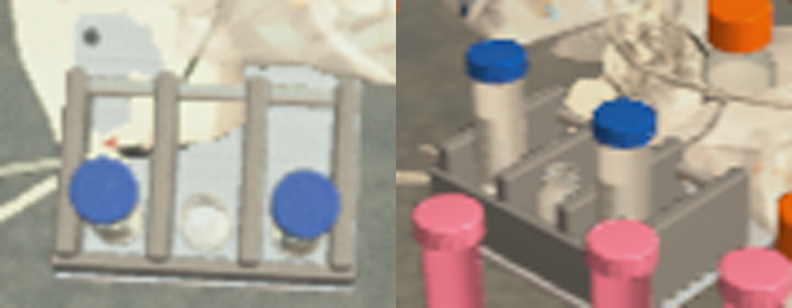

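```bash
cat > stand.py <<'E'
from h import *
def pts(c):
    v,u=np.mgrid[0:400,0:640]; r=c["range_z"]; M=c["cam_to_world"]
    p=np.stack([(u-c["cx"])/c["fx"]*r,-(v-c["cy"])/c["fy"]*r,-r],-1)
    w=p@M[:3,:3].T+M[:3,3]; w[r==0]=np.nan; return w
E
python3 - <<'E'
from stand import *; import pickle
from workcell import *
d=pickle.load(open("v0.pkl","rb")); W=pts(d["top"])
x,y,z=W[...,0],W[...,1],W[...,2]
m=(abs(x-480)<100)&(abs(y+95)<105)&(z>53)&(z<63)
n,l,s,ce=cv2.connectedComponentsWithStats(m.astype(np.uint8))
for i in range(1,n):
    if s[i,4]<20: continue
    P=W[l==i]; r=cv2.minAreaRect(P[:,:2].astype(np.float32)); vx=cv2.fitLine(P[:,:2].astype(np.float32),cv2.DIST_HUBER,0,.01,.01).ravel()
    print(s[i],np.round(r[0],1),np.round(r[1],1),"yaw",np.arctan(vx[1]/vx[0]).round(3),P[:,2].mean().round(1))
m=(abs(x-430)<60)&(abs(y+95)<105)&(z>36)&(z<46)
P=W[m][:,:2].astype(np.float32);print("wall",cv2.minAreaRect(P),cv2.fitLine(P,cv2.DIST_HUBER,0,.01,.01).ravel())
for lim in (450,520,560,600,640): print(lim,[(a,np.nanmax(np.where((np.hypot(x,y)<lim)&(x>100)&(y>a)&(y<a+100),z,0)).round()) for a in (0,100,200,300,400)])
yaw=-.13
for yaw in (-.13,-.13+np.pi):
  R=np.array([[np.cos(yaw),np.sin(yaw),0],[np.sin(yaw),-np.cos(yaw),0],[0,0,-1]])
  for p in ((410,-41,96),(470,-49,96),(397,-140,96),(457,-148,96),(410,-41,200)):
    q=inverse_kinematics(p,R); print(p,None if q is None else np.round(q,2))
E
```

```text
[282 195   8  43 196] [478.  -25.7] [12.1 99.2] yaw -0.12 57.8
[303 196   8  43 220] [472.3 -73.4] [12.1 98.9] yaw -0.11 58.0
[324 197   7  43 214] [ 467.2 -121. ] [12.  98.4] yaw -0.11 57.7
[345 198   7  43 200] [ 462.1 -168.9] [11.9 99. ] yaw -0.112 57.9
[313 224   8   9  25] [445.2 -95.1] [16.1 18.8] yaw 0.061 57.8
wall ((431.1300354003906, -95.1595230102539), (157.02830505371094, 65.54151153564453), 69.84774017333984) [ 1.17124945e-01  9.93117213e-01  4.20174408e+02 -9.37602386e+01]
450 [(0, np.float64(20.0)), (100, np.float64(8.0)), (200, np.float64(118.0)), (300, np.float64(21.0)), (400, np.float64(0.0))]
520 [(0, np.float64(20.0)), (100, np.float64(67.0)), (200, np.float64(142.0)), (300, np.float64(29.0)), (400, np.float64(30.0))]
560 [(0, np.float64(20.0)), (100, np.float64(67.0)), (200, np.float64(142.0)), (300, np.float64(44.0)), (400, np.float64(30.0))]
600 [(0, np.float64(49.0)), (100, np.float64(69.0)), (200, np.float64(142.0)), (300, np.float64(131.0)), (400, np.float64(30.0))]
640 [(0, np.float64(65.0)), (100, np.float64(69.0)), (200, np.float64(142.0)), (300, np.float64(131.0)), (400, np.float64(30.0))]
(410, -41, 96) [-0.44  0.5   0.52  2.27 -0.52  0.49 -1.21]
(470, -49, 96) [-0.41  0.57  0.52  2.12 -0.51  0.57 -1.22]
(397, -140, 96) [-0.26  0.53  0.61  2.25 -0.61  0.52 -0.88]
(457, -148, 96) [-0.18  0.57  0.5   2.1  -0.5   0.58 -1.03]
(410, -41, 200) [-0.82  0.38  1.    2.19 -0.45  0.79 -1.23]
(410, -41, 96) [-0.09  0.43  0.05  2.25 -0.05  0.45  1.45]
(470, -49, 96) [-0.07  0.5   0.06  2.11 -0.06  0.53  1.48]
(397, -140, 96) [ 0.09  0.45  0.14  2.24 -0.13  0.46  1.77]
(457, -148, 96) [ 0.08  0.52  0.15  2.09 -0.14  0.54  1.77]
(410, -41, 200) [-0.3   0.24  0.31  2.17 -0.11  0.74  1.51]
```

```bash
cat > mv.py <<'E'
import numpy as np
yaw=-.111; ex=np.array([np.cos(yaw),np.sin(yaw),0]); ey=np.array([-ex[1],ex[0],0]); O=np.array([485.8,-99.0,0])
R=np.column_stack([-ex,ey*-1*-1,[0,0,-1]]); R[:,1]=np.cross(R[:,2],R[:,0])
S=lambda x,y,z: O+x*ex+y*ey+np.array([0,0,z])
E
python3 - <<'E'
from mv import *; from h import *; from workcell import *
assert np.linalg.det(R)>.99
clamp(); movel([200,440,245],max_speed=150)
movep(S(-86,48.5,200),R)
s=read_state(); print(s["time"],s["eef_pos"],s["finger_gap"],s["qpos"])
movel(S(-86,48.5,97)); s=read_state(); f0=s["ft_force"]
movel(S(-50,48.5,97),max_speed=50); c=camera("scene"); cv2.imwrite("pics/mid.png",cv2.resize(c["image"][150:290,220:420],None,fx=4,fy=4))
s=read_state(); print(s["time"],s["eef_pos"],s["ft_force"]-f0)
E
```

```text
3.8667 [405.94193937 -40.62708406 199.97222455] -0.014779122704762443 [-0.45565775  0.24696261  0.48672205  2.18860642 -0.17030116  0.74099497
  1.60529563]
5.6167 [441.14495687 -45.27295416  96.95514464] [-0.39646155 -1.91122228 -0.91016466]
```

View pics/mid.png

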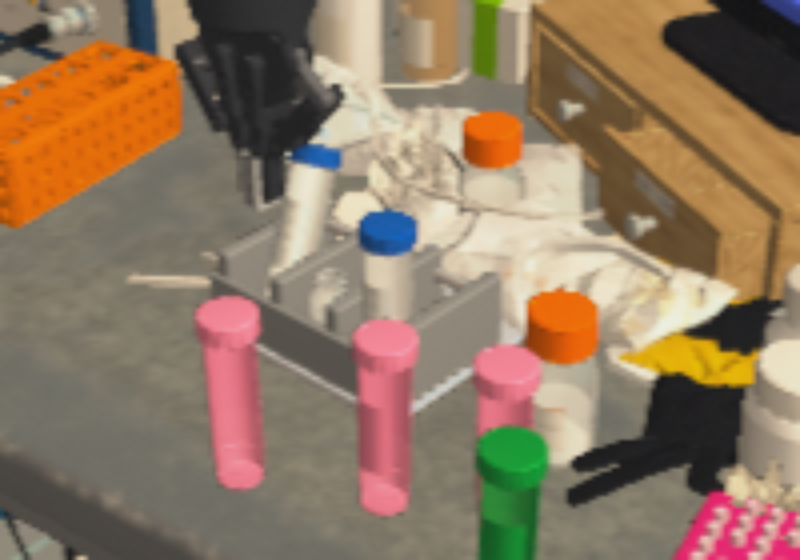

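The crop shows the far tube, cap at about (318,155), tipping forward in its bay with the fingers behind it. The other tube and the vial are untouched, so I'll continue.

```bash
python3 - <<'E'
from mv import *; from h import *; from workcell import *
movel(S(-28,48.5,97),max_speed=50); wait(.4); movel(S(-60,48.5,130)); movel(S(-86,20,180))
def snap(n):
    c=camera("scene"); t=camera("top")
    cv2.imwrite(f"pics/{n}.png",np.hstack([cv2.resize(c["image"][170:270,250:350],None,fx=4,fy=4),cv2.resize(t["image"][160:260,270:370],None,fx=4,fy=4)]))
movel(S(-87,-49.5,180)); movel(S(-87,-49.5,97)); f0=read_state()["ft_force"]
snap("a"); s=read_state(); print(s["time"],s["eef_pos"])
movel(S(-28,-49.5,97),max_speed=50); wait(.4); print(read_state()["ft_force"]-f0)
movel(S(-60,-49.5,130)); movel(S(-90,-49.5,220)); movep(S(-86,160,240),R); wait(.3); snap("b"); print(read_state()["time"])
E
```

```text
9.0583 [ 394.41534902 -138.44976023   97.78941032]
[ 0.3916335   0.72332571 -1.02598241]
13.2833
```

View pics/b.png

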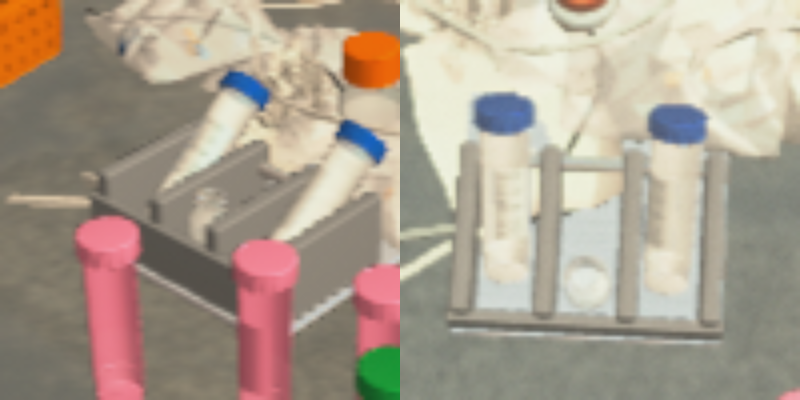

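The crop shows both tubes lying at a slant on the rest bar in their own bays: caps at (240,88) and (362,140) in the left view, feet still in the bays in the right view. The vial stands in the middle bay at (585,280), and the arm is clear.

```bash
python3 -c "
from workcell import *
print(finish_job())"
```

```text
the job is handed in; nothing more can be done
None
```

Job handed in: I pushed both blue-capped tubes over, and in the last pictures they lay at a slant on the rest bar with their feet in their own bays. The vial was still standing, and the last clock reading before hand-in was 13.3 s.

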